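# Tip a gear housing over the turn-over step

### The job

Take the gear housing out of the sloping parts bin, stand it on its foot on the upper deck of the turn-over step, midway along it, with a broad ringed face towards the step's edge, and let go of it there. Then tip it forward over the edge so that it comes to lie flat on the lower deck on that broad face, and push it back until its foot sits square and flush against the step. Do not drop or throw it, and leave the bearing in its bin and everything else on the bench where it is.

Things in the scene. Friction and masses are not known exactly. Their poses are not given: they have to be found in the camera images.
- housing: Dark grey die-cast gear housing, a plain box of 58 mm (its x) by 88 mm (y) by 84 mm high (z), about 0.46 kg. Origin: centre of its foot, z towards its top. Both broad faces (+x, -x) show a round bore with a pale ring and are alike; a gripper can span only the 58 mm. It starts standing in one compartment of the sloping bin, square to it, so its z leans 28 degrees towards the bin's front.
- turn_step: Fixed plain steel turn-over step with two decks, 150 mm wide (y). Origin: on the bench below the step's edge, mid-width; z up, x points from the upper to the lower deck (roughly to the left). Upper deck: x -85 to 0 mm, 41 mm above the bench. Lower deck: x 0 to 135 mm, 12 mm above the bench. The riser between them is upright, 29 mm high, at x = 0.
- step_edge (a point): Middle of the edge of the upper deck (axes as the step). A housing stood with its leading face about at the edge and pushed slowly near its top tips over the edge, falls by itself once past balance (about 35 degrees) and lies down on the lower deck, foot towards the riser but as a rule some way off it (0 to 40 mm).
- parts_bin: Fixed blue sheet-metal parts bin on a steel stand, open on top, two compartments side by side in y (centres at y = +53.5 and -53.5 mm). Origin: on the bench under its middle, z up; -x is its front, towards the robot. Its floor rises towards +x at 28 degrees.
- bin_floor (a point): Centre of the bin's sloping floor, 48 mm above the bin's origin. Floor 130 mm along the slope, 210 mm across. Walls 3 mm thick, square to the floor: front lip 22 mm high, back 70 mm, sides 30 mm in front to 60 mm behind, divider 30 mm. The contents rest against the front lip.
- hose_end (a point): Lower end of the thick orange coil hose that hangs at the right front of the bench; fixed and solid: a column about 90 mm across rises upright from this point for 0.8 m, and a thin tail curls from it to the bench, up to 100 mm ahead. Keep the arm clear of it.
- shelf_edge (a point): Middle of the front edge of the fixed shelf of bins along the back of the bench (it runs across, in y; bins up to 150 mm above it). Keep the arm clear of it.
- bearing: Steel ball bearing, ring 62 mm across and 16 mm thick, lying in the other compartment of the bin; origin: centre of its underside. Bystander.
- gear_wheel: Bronze-toothed gear wheel on its hub, 79 mm across, 79 mm tall, upright on the bench; origin: centre of its underside. Bystander.
- spray_can: Yellow spray can with a red cap, 57 mm across, 189 mm tall, upright; origin: centre of its underside. Bystander.
- tape: Roll of pale tape, 98 mm across, 24 mm tall, flat on the bench; origin: centre of its underside. Bystander.
- pliers: Red-handled pliers, 166 mm long along their y, 12 mm thick, flat on the bench; origin: centre of the underside. Bystander.

How it is judged:
By the outcome, as a careful person would: the job done as asked, in the order asked, and still so for the second after the job is handed in, with the robot touching nothing.
It also fails if it takes over 59 s, if anything falls off the work surface, if the arm or the gripper's body presses on something with over 40 N, if the wrist force passes 120 N, or if a joint passes its speed limit or range.

### The arm

A 6-joint arm with a two-finger parallel gripper is mounted at the origin on a cart in front of the work surface, level with it; the furniture and walls round the work are solid. World frame = base frame: x ahead of the robot, y to its left, z up, the work surface at z = 0. Lengths are in m, angles in rad, forces in N, time in s.
With the tool pointing down it reaches from about 0.25 to 0.8 m from the base axis. Payload 3.9 kg.
Tool frame: the origin (TCP) lies at the centre of the arm's flange, where the gripper is bolted on; the fingertips stand 173 mm ahead of it and the grasp point (between the pads) lies 155 mm ahead of it; z points along the fingers, y is the line along which they close (so a half turn about z gives the same grasp; the last joint's range is limited). The gripper opens to 85 mm and grips with 20 to 120 N. Pads are 22 mm wide; open, the fingers measure 114 mm over their backs; the gripper's body (76 mm by 85 mm) begins 54 mm behind the grasp point. The pads swing forward as they close: fully open they stand 13 mm farther back than shut.
Start: joints at [-1.285, 0.26, -0.138, 1.173, 0, 1.571], TCP at [0.148, -0.504, 0.405] pointing down, gripper open.
Joint ranges: [-2.78, 2.78], [-0.83, 1.72], [-1.28, 1.37], [-1.9, 2.12], [-1.57, 1.48], [-3.14, 3.14]. Speed limits (rad/s): [2.57, 2.57, 3.14, 3.14, 3.14, 3.14].

### API

Orientations are given as a unit quaternion [w, x, y, z].
In Python, from bench import get_state, read_camera, order gives the robot as it stands. The module is installed in compiled form; this text tells all that it offers.
- The arm moves only by the tool apply_moves, never from a script. Its argument "motion" is a list of rows, each a list of 7 numbers: the opening, from 0 (shut) to 1 (fully open), then the shift along the tool's x, y, z in mm, then the turn, a rotation vector about the tool's x, y, z in degrees. In form: [[grip, dx, dy, dz, wx, wy, wz], ...]. A call has 1 to 8 rows; each row is the pose to reach, as a shift and turn from the pose commanded when the call began, along the tool's axes at that moment; what a row does not reach only later rows make up. A row lasts 1/12 s, in which the tool goes at most 41.7 mm and 7.16 degrees, less where a joint would pass 70% of its speed; a pose out of reach is approached as far as the arm can. A call with a gripper value outside its range is refused whole. The fingers move at their own pace and stop on an object; the grip force is fixed at half the most. Time passes only in rows, so rows that repeat a pose let the fingers close. It gives the time, the measured TCP pose, the force, the opening and the grip force at its end, in the units of the state.
- get_state(): the state, without advancing time (a new reading comes with each control period).
- read_camera(name): name is "side" or "top"; returns a dict with "img" (400x640x3 uint8, red, green, blue), "range_z" (400x640 float32, m along the optical axis (not along the pixel's ray), 0 where there is no reading), "vfov" (degrees; the focal length in pixels is half the picture's height over the tangent of half this angle, whatever the lens; pixels are square), "cx", "cy" (the principal point, pixels), "D" ([k1, k2, p1, p2, k3] as OpenCV has them; the pictures are not rectified), "camera_from_world" (4x4, takes a point from world to camera coordinates). Camera axes: x right, y up, looking along -z (the intrinsics and any distortion apply to the point x, -y, -z); pixel columns grow to the right and rows downward; lengths in m; the calibration is good to about 2 mm. A picture is of the moment at which its call begins.
- order.hand_in(): hands the job in; it is judged then, once.
The state is a dict: "clock": time; "qpos": joint angles; "joint_velocities": joint speeds; "tau": joint torques, N m; "tool_pos": TCP position; "eef_rot": TCP orientation; "ft_force": force on the tool from outside, world axes, zero at the start; "wrist_torque": the same for the moment, N m; "finger_gap": finger opening in m; "grasp_force": force on a finger pad.
Only numpy, scipy, OpenCV 4.12 (cv2) and the standard library are available. Lean on these libraries where they do the work, as an engineer would, in place of code of your own. Each camera call takes 0.05 s, during which the arm holds its last target. There are 200 camera calls.

## Working session

There is one attempt and no reset: what is moved stays moved. The work goes in short steps, Python scripts to look and compute and a tool call to move; the robot and the scene stay as the last step left them, time stands still between calls to the robot, and variables do not carry over. Pictures are saved under pics/ and viewed, at most 10 in all, crops included, and the job is handed in when it is done.

Besides the shell and the picture viewer there is one more tool, called after "Request:" in YAML: its name, and indented under it one key for each argument. apply_moves: Moves the arm, as the interface text tells. Its arguments: {"type":"object","properties":{"motion":{"type":"array","items":{"type":"array","items":{"type":"number"}}}},"required":["motion"]}

```bash
mkdir -p pics
cat > h.py <<'E'
import numpy as np, cv2
from scipy.spatial.transform import Rotation as R
from bench import get_state, read_camera, order
def cam(n):
    c=read_camera(n); f=200/np.tan(np.radians(c['vfov']/2))
    c['K']=np.array([[f,0,c['cx']],[0,f,c['cy']],[0,0,1.]]); c['D']=np.array(c['D'],float); return c
def cloud(c):
    v,u=np.mgrid[0:400,0:640]; p=np.stack([u,v],-1).reshape(-1,1,2).astype(np.float64)
    n=cv2.undistortPoints(p,c['K'],c['D'])[:,0].reshape(400,640,2); z=c['range_z']
    P=np.stack([n[...,0]*z,-n[...,1]*z,-z,np.ones_like(z)],-1)
    W=P@np.linalg.inv(c['camera_from_world']).T
    W[z<=0]=np.nan; return W[...,:3]
def proj(c,p):
    p=np.atleast_2d(p); q=np.c_[p,np.ones(len(p))]@np.array(c['camera_from_world']).T
    q=q[:,:3]*[1,-1,-1]
    return cv2.projectPoints(q,np.zeros(3),np.zeros(3),c['K'],c['D'])[0][:,0]
def save(c,name,s=None):
    im=c['img'][...,::-1]
    if s: u0,v0,u1,v1,k=s; im=cv2.resize(im[v0:v1,u0:u1],None,fx=k,fy=k,interpolation=cv2.INTER_CUBIC)
    cv2.imwrite('pics/'+name,im)
E
python3 - <<'E'
from h import *
for n in('side','top'):
    c=cam(n); save(c,n+'0.png'); W=cloud(c); np.save(n+'0.npy',W)
    print(n,np.linalg.inv(c['camera_from_world'])[:3].round(3).tolist(),(c['range_z']>0).mean(), c['D'])
s=get_state(); print(s)
E
```

```text
side [[-0.995, 0.065, -0.079, 0.361], [-0.1, -0.447, 0.889, 1.404], [0.022, 0.892, 0.451, 0.883]] 0.99603125 [-0.11704316  0.          0.          0.          0.        ]
top [[-0.02, 0.994, -0.108, 0.343], [-1.0, -0.02, 0.007, -0.033], [0.005, 0.109, 0.994, 1.408]] 0.99582421875 [-0.03213531  0.          0.          0.          0.        ]
{'clock': 0.1, 'qpos': array([-1.28500222e+00,  2.60647710e-01, -1.39250479e-01,  1.17270726e+00,
        9.47667569e-06,  1.57079572e+00]), 'joint_velocities': array([ 2.90591693e-05, -1.38291795e-03,  2.08018264e-03, -1.08203997e-03,
       -5.27100288e-04,  2.07727455e-04]), 'tau': array([ 6.35091510e-05, -4.06509662e+01,  2.54526865e+01,  1.00936406e-02,
        2.94423728e-05, -1.24143153e-05]), 'tool_pos': array([ 0.14792258, -0.50341034,  0.40392851]), 'eef_rot': array([-8.96014782e-04,  9.89807130e-01,  1.42411470e-01, -1.24129139e-04]), 'ft_force': array([0.28710731, 0.37264965, 0.12077051]), 'wrist_torque': array([ 0.02686934, -0.00951317, -0.01013621]), 'grasp_force': 0.0, 'finger_gap': 0.08502049618446993}
```

View pics/side0.png

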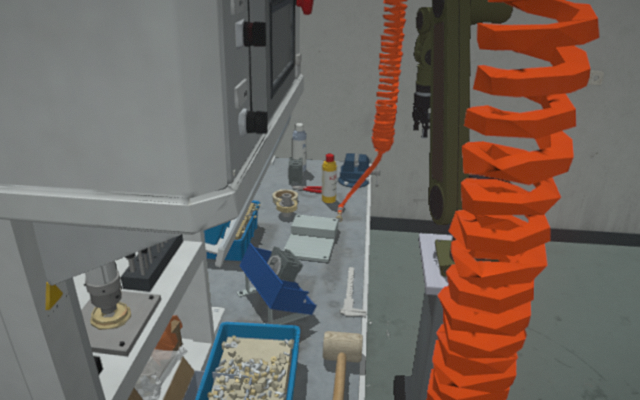

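View pics/top0.png

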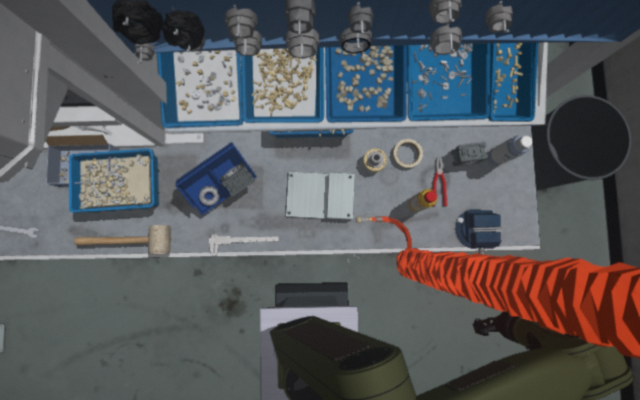

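Run:
```python
from h import *
c=cam('top'); save(c,'crop1.png',(165,130,365,230,4))
W=np.load('top0.npy')
np.set_printoptions(linewidth=220,suppress=True)
# step decks
m=(W[...,0]>.2)&(W[...,0]<.7)&(abs(W[...,1])<.3)
for lo,hi in((.036,.046),(.007,.017)):
    k=np.zeros(W.shape[:2],bool);k[165:225,284:357]=1
    k&=(W[...,2]>lo)&(W[...,2]<hi)
    n,l,st,_=cv2.connectedComponentsWithStats(k.astype(np.uint8)); i=1+st[1:,4].argmax(); P=W[l==i]
    r=cv2.minAreaRect((P[:,:2]*1000).astype(np.float32)); print(st[i],r,P[:,2].mean())
for v in range(160,212,4): print(v,[ (int(u),)+tuple((W[v,u]*1000).round(0).astype(int)) for u in (225,230,235,240,245)])
for (u,v) in((408,260),(404,248),(362,219),(350,122)): print(u,v,W[v,u].round(3))
```

```text
[ 327  172   28   47 1054] ((512.51025390625, -114.14057159423828), (84.90336608886719, 150.35752868652344), 85.96846008300781) 0.04141106891346172
[ 286  172   44   47 1637] ((520.581787109375, -9.414451599121094), (144.80345153808594, 151.7156524658203), 85.75688934326172) 0.01239021760443636
160 [(225, np.int64(632), np.int64(259), np.int64(61)), (230, np.int64(633), np.int64(244), np.int64(54)), (235, np.int64(633), np.int64(228), np.int64(52)), (240, np.int64(633), np.int64(212), np.int64(49)), (245, np.int64(621), np.int64(186), np.int64(105))]
164 [(225, np.int64(619), np.int64(259), np.int64(60)), (230, np.int64(620), np.int64(244), np.int64(54)), (235, np.int64(620), np.int64(228), np.int64(53)), (240, np.int64(618), np.int64(210), np.int64(60)), (245, np.int64(622), np.int64(197), np.int64(39))]
168 [(225, np.int64(606), np.int64(259), np.int64(57)), (230, np.int64(607), np.int64(244), np.int64(50)), (235, np.int64(604), np.int64(226), np.int64(62)), (240, np.int64(596), np.int64(202), np.int64(105)), (245, np.int64(593), np.int64(184), np.int64(116))]
172 [(225, np.int64(5
[... 2005 characters left out ...]
int64(2)), (245, np.int64(507), np.int64(204), np.int64(-3))]
204 [(225, np.int64(495), np.int64(271), np.int64(0)), (230, np.int64(495), np.int64(255), np.int64(-5)), (235, np.int64(494), np.int64(237), np.int64(3)), (240, np.int64(494), np.int64(221), np.int64(0)), (245, np.int64(494), np.int64(204), np.int64(-3))]
208 [(225, np.int64(482), np.int64(272), np.int64(-5)), (230, np.int64(481), np.int64(254), np.int64(3)), (235, np.int64(480), np.int64(237), np.int64(2)), (240, np.int64(480), np.int64(221), np.int64(-2)), (245, np.int64(480), np.int64(204), np.int64(-3))]
408 260 [ 0.31  -0.247  0.411]
404 248 [ 0.336 -0.324 -0.004]
362 219 [ 0.433 -0.183  0.035]
350 122 [ 0.703 -0.137  0.218]
```

View pics/crop1.png

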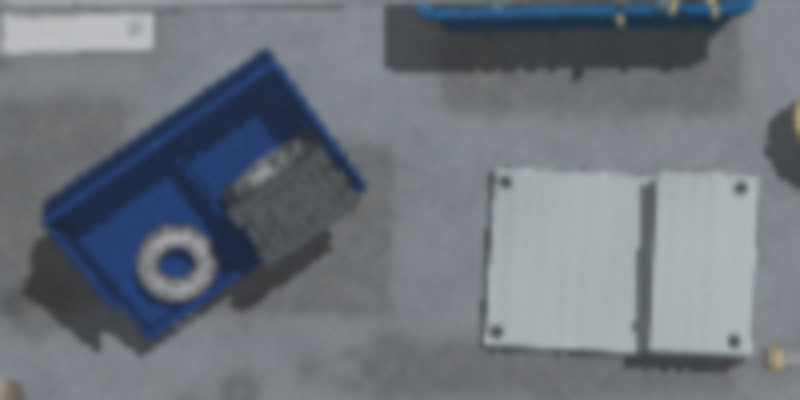

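Run:
```python
from h import *
np.set_printoptions(linewidth=200,suppress=True)
for n in('top','side'):
    W=np.load(n+'0.npy'); im=cv2.imread(f'pics/{n}0.png')
    hsv=cv2.cvtColor(im,cv2.COLOR_BGR2HSV); o=(hsv[...,0]<14)&(hsv[...,1]>150)&(hsv[...,2]>80)
    if n=='side': o[:, :300]=0; o[:,420:]=0
    P=W[o]; P=P[~np.isnan(P[:,0])]
    for z in np.arange(0,1.2,.05):
        q=P[(P[:,2]>=z)&(P[:,2]<z+.05)&(P[:,0]<.6)]
        if len(q)>3: print(n,round(z,2),len(q),np.percentile(q,[3,97],axis=0)[:,:2].round(3).tolist())
W=np.load('top0.npy')
# housing top plane
k=np.zeros((400,640),bool);k[165:196,222:256]=1
P=W[k]; P=P[(P[:,2]>.08)&(P[:,2]<.14)]
best=None;rng=np.random.default_rng(0)
for _ in range(800):
    a,b,c_=P[rng.choice(len(P),3,False)];nn=np.cross(b-a,c_-a);nn/=np.linalg.norm(nn)+1e-12
    if nn[2]<0:nn=-nn
    if nn[2]<.75:continue
    d=abs((P-a)@nn)<.004
    if best is None or d.sum()>best[0]: best=(d.sum(),nn,d)
Q=P[best[2]];m=Q.mean(0);n_=np.linalg.svd(Q-m)[2][2];n_*=np.sign(n_[2]);print('top plane',len(Q),m,n_,np.degrees(np.arccos(n_[2])),np.degrees(np.arctan2(-n_[1],-n_[0])))
# bin floor plane+ rect
k=np.zeros((400,640),bool);k[140:218,172:260]=1
B=W[k];
for yaw in(34,35,36,37,38):
    a=np.radians(yaw);X=np.array([np.cos(a),np.sin(a),0]);Y=np.array([-X[1],X[0],0])
    T=np.array([X*np.cos(np.radians(28))+[0,0,np.sin(np.radians(28))],Y]).T
    b=B[B[:,2]>.02]; print(yaw,np.percentile(b@Y,[.5,1,99,99.5]).round(4),np.percentile(Q@T,[1,5,95,99],axis=0).T.round(4).tolist(), 'xr',np.percentile(b@X,[.5,1,99,99.5]).round(4))
```

```text
top 0.0 116 [[0.417, -0.464], [0.569, -0.22]]
top 0.05 55 [[0.386, -0.315], [0.416, -0.295]]
top 0.1 35 [[0.354, -0.316], [0.385, -0.305]]
top 0.15 114 [[0.338, -0.381], [0.501, -0.302]]
top 0.25 14 [[0.271, -0.269], [0.335, -0.242]]
top 0.3 136 [[0.269, -0.277], [0.335, -0.24]]
top 0.35 137 [[0.265, -0.279], [0.332, -0.241]]
top 0.4 188 [[0.179, -0.482], [0.33, -0.245]]
top 0.45 219 [[0.258, -0.288], [0.329, -0.246]]
top 0.5 229 [[0.262, -0.271], [0.325, -0.248]]
top 0.55 277 [[0.263, -0.286], [0.329, -0.249]]
top 0.6 396 [[0.263, -0.299], [0.328, -0.249]]
top 0.65 311 [[0.261, -0.265], [0.32, -0.248]]
top 0.7 386 [[0.178, -0.477], [0.326, -0.254]]
top 0.75 700 [[0.261, -0.289], [0.324, -0.253]]
top 0.8 895 [[0.259, -0.294], [0.324, -0.254]]
top 0.85 852 [[0.259, -0.295], [0.323, -0.256]]
top 0.9 1197 [[0.259, -0.285], [0.319, -0.256]]
top 0.95 1939 [[0.255, -0.299], [0.323, -0.258]]
top 1.0 2746 [[0.256, -0.3], [0.32, -0.259]]
top 1.05 2004 [[0.258, -0.283], [0.318, -0.26]]
top 1.1 226 [[0.289, -0.268], [0.315, -0.26]]
side 0.0 88 [[0.392, -0.483], [0.579, -0.238]]
side 0.05 53 [[0
[... 879 characters left out ...]
916 -0.1905  0.0234  0.0245] [[0.5302, 0.5326, 0.5831, 0.5845], [-0.182, -0.1777, -0.1024, -0.0952]] xr [0.5523 0.5535 0.699  0.7012]
35 [-0.2024 -0.2014  0.0125  0.0137] [[0.5279, 0.53, 0.5809, 0.5826], [-0.1919, -0.1876, -0.1127, -0.1054]] xr [0.5498 0.5508 0.6975 0.6998]
36 [-0.2134 -0.2122  0.0018  0.0029] [[0.5255, 0.5276, 0.5784, 0.5804], [-0.202, -0.1977, -0.1228, -0.1152]] xr [0.5472 0.5484 0.6957 0.6982]
37 [-0.2245 -0.223  -0.0088 -0.0077] [[0.523, 0.5253, 0.5759, 0.5782], [-0.212, -0.2076, -0.1328, -0.1249]] xr [0.5443 0.5454 0.6941 0.6966]
38 [-0.2356 -0.2339 -0.0195 -0.0183] [[0.5201, 0.5228, 0.5732, 0.5759], [-0.2219, -0.2172, -0.1427, -0.1347]] xr [0.5411 0.5426 0.6923 0.695 ]
```

Run:
```python
from h import *
from scipy.optimize import least_squares
np.set_printoptions(linewidth=200,suppress=True)
c=cam('top')
px=(np.array([[267,50],[45,212],[363,190],[150,343]])+.5)/4-.5+[165,130]
a=np.radians(28);S=np.array([np.cos(a),0,np.sin(a)]);N=np.array([-np.sin(a),0,np.cos(a)]);F=np.array([0,0,.048])
L=np.array([F+S*s+N*h+[0,y,0] for s,h,y in((.068,.07,-.108),(.068,.07,.108),(-.068,.03,-.108),(-.068,.03,.108))])
def T(p,l): 
    return l@R.from_euler('z',p[2]).as_matrix().T+[p[0],p[1],0]
r=least_squares(lambda p:(proj(c,T(p,L))-px).ravel(),[.58,.25,.63]);p=r.x
print('bin',p[:2],np.degrees(p[2]),r.fun.round(2))
# housing predicted in bin frame
W=np.load('top0.npy');k=np.zeros((400,640),bool);k[160:198,218:258]=1
P=W[k];P=P[~np.isnan(P[:,0])]
q=(P-[p[0],p[1],0])@R.from_euler('z',p[2]).as_matrix()-F
s=q@S;h=q@N;y=q[:,1]
t=(abs(h-.084)<.008)&(s<.01)&(y<-.0)
print(t.sum(),'h',np.median(h[t]),'s',np.percentile(s[t],[1,5,50,95,99]),'y',np.percentile(y[t],[1,5,50,95,99]))
Rm=R.from_euler('z',p[2]).as_matrix()
print('front dirs',Rm@S,Rm@N)
im=c['img'][...,::-1].copy()
im=cv2.resize(im[130:230,165:365],None,fx=4,fy=4,interpolation=cv2.INTER_CUBIC)
Hs=[F+S*s_+N*h_+[0,y_,0] for s_,h_ in((-.065,.084),(-.007,.084),(-.007,0)) for y_ in(-.0535-.044,-.0535+.044)]
for g,col in((T(p,L),(0,255,255)),(T(p,np.array(Hs)),(0,0,255))):
    for u,v in (proj(c,g)-[165,130]+.5)*4-.5: cv2.circle(im,(int(round(u)),int(round(v))),3,col,1)
ss=np.array([[x,y_,z] for x,z in((-.085,.041),(0,.041),(0,.012),(.135,.012)) for y_ in(-.075,.075)])
g=ss@R.from_euler('z',85.9,degrees=True).as_matrix().T+[.5156,-.0717,0]
for u,v in (proj(c,g)-[165,130]+.5)*4-.5: cv2.circle(im,(int(round(u)),int(round(v))),3,(0,255,0),1)
cv2.imwrite('pics/ov1.png',im)
```

```text
bin [0.58172116 0.2909247 ] 34.67529229770251 [ 1.34  1.3  -1.67  1.67  0.82 -1.72 -0.46 -1.47]
473 h 0.08335543973260162 s [-0.06222036 -0.05976808 -0.0344912  -0.00879504 -0.00634216] y [-0.09666285 -0.09183677 -0.05248823 -0.01527691 -0.01005477]
front dirs [0.72612679 0.5023309  0.46947156] [-0.38608846 -0.26709408  0.88294759]
```

View pics/ov1.png

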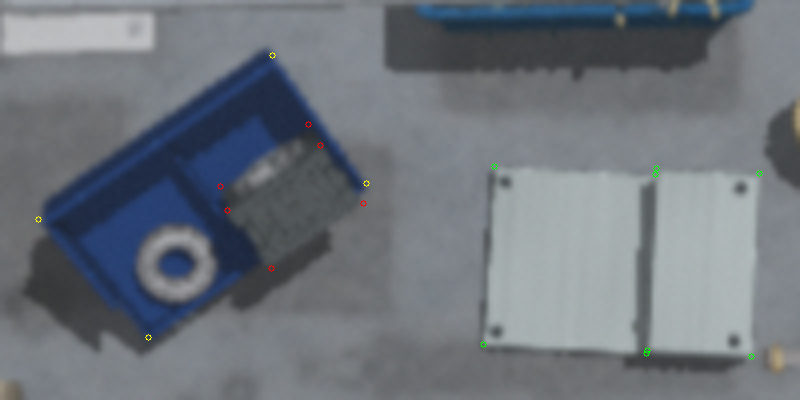

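Run:
```python
from h import *
np.set_printoptions(linewidth=200,suppress=True)
c=cam('top');g=cv2.cvtColor(c['img'],cv2.COLOR_RGB2GRAY).astype(float)
Minv=np.linalg.inv(c['camera_from_world'])
def toW(p,z):
    n=cv2.undistortPoints(np.array(p,float).reshape(-1,1,2),c['K'],c['D'])[:,0]
    d=np.c_[n[:,0],-n[:,1],-np.ones(len(n))]@Minv[:3,:3].T; o=Minv[:3,3]
    return o+d*((z-o[2])/d[:,2])[:,None]
def edge(lo,hi,z,horiz,rng,name):
    pts=[]
    for k in rng:
        l=g[k,lo:hi] if not horiz else g[lo:hi,k]
        d=abs(np.diff(l)); d=d*(d>.4*d.max()); x=lo+.5+(d*np.arange(len(d))).sum()/d.sum()
        pts.append((x,k) if not horiz else (k,x))
    w=toW(pts,z); a,b=(w[:,0],w[:,1]) if not horiz else (w[:,1],w[:,0])
    f=np.polyfit(a,b,1); r=abs(b-np.polyval(f,a)); ok=r<2*np.median(r)+1e-4; f=np.polyfit(a[ok],b[ok],1)
    print(name,'slope deg',np.degrees(np.arctan(f[0])).round(2),'at mid',np.polyval(f,.515 if not horiz else -.05),'rms',np.std(b[ok]-np.polyval(f,a[ok])))
edge(283,291,.012,0,range(178,213),'lower far: y(x)')
edge(350,358,.041,0,range(178,213),'upper far: y(x)')
edge(322,332,.041,0,range(180,212),'riser')
edge(168,177,.012,1,range(292,322),'back lower x(y)')
edge(168,178,.041,1,range(332,350),'back upper x(y)')
edge(213,221,.012,1,range(292,322),'front lower x(y)')
print(g[195,318:336].round(),c['cx'],c['cy'])
```

```text
lower far: y(x) slope deg -4.07 at mid 0.06342801485599442 rms 0.0006621682791102958
upper far: y(x) slope deg -4.22 at mid -0.15566917668276284 rms 0.00034048304280729795
riser slope deg -4.08 at mid -0.06755834953892897 rms 0.0005938885908446396
back lower x(y) slope deg 3.97 at mid 0.5908694220302618 rms 0.0006644115634129062
back upper x(y) slope deg 1.88 at mid 0.5874284331253553 rms 9.696961484406521e-05
front lower x(y) slope deg 4.12 at mid 0.44218595211229317 rms 0.00038916578238836185
[170. 170. 171. 172. 171. 158. 116.  98.  94. 108. 149. 173. 177. 176. 175. 177. 178. 178.] 318.4660227223761 201.7217348282993
```

Request:
apply_moves:
  motion:
    - [0,0,-30,0,0,0,0]
    - [0,0,-70,0,0,0,0]
    - [0,0,-110,0,0,0,0]
    - [0,0,-150,0,0,0,0]
    - [0,0,-190,0,0,0,0]
    - [0,0,-220,0,0,0,0]
    - [0,0,-240,0,0,0,0]
    - [0,0,-240,0,0,0,0]

```text
clock: 0.92
tool_pos: [0.0791, -0.2691, 0.4042]
eef_rot: [-0.002, 0.99, 0.142, -0.0]
ft_force: [-0.3, 0.2, -0.5]
finger_gap: -0.0002
grasp_force: 0.0
```

Run:
```python
from h import *
s=get_state();print(s['qpos'],s['tool_pos'])
c=cam('top');W=cloud(c);im=c['img']
# arm points: olive/dark; within wedge near arm plane, r vs z
a=-1.285;X=np.array([np.cos(a),np.sin(a)]);Y=np.array([-X[1],X[0]])
for n in('top','side'):
    if n=='side': c=cam('side');W=cloud(c);im=c['img']
    P=W.reshape(-1,3);I=im.reshape(-1,3).astype(int)
    r=P[:,:2]@X;t=P[:,:2]@Y
    m=(abs(t)<.13)&(P[:,2]>.25)&(r>-.4)&(r<.7)&~((I[:,0]>150)&(I[:,2]<80))
    for z in np.arange(.25,1.2,.05):
        k=m&(P[:,2]>=z)&(P[:,2]<z+.05)
        if k.sum()>5: print(n,round(z,2),k.sum(),'r',np.percentile(r[k],[1,99]).round(3),'t',np.percentile(t[k],[1,99]).round(3))
```

```text
[-1.28501628e+00 -1.67889939e-01 -5.96650745e-01  1.14516079e+00
 -7.42892554e-06  1.57080756e+00] [ 0.07907464 -0.26912743  0.40421422]
top 0.25 1523 r [-0.046  0.278] t [-0.063  0.122]
top 0.3 348 r [0.044 0.342] t [-0.01   0.129]
top 0.35 279 r [0.034 0.307] t [-0.005  0.129]
top 0.4 408 r [0.025 0.309] t [-0.01   0.128]
top 0.45 415 r [0.015 0.312] t [-0.002  0.129]
top 0.5 398 r [0.005 0.312] t [0.008 0.129]
top 0.55 834 r [-0.004  0.321] t [0.02  0.128]
top 0.6 496 r [-0.014  0.321] t [0.033 0.129]
top 0.65 1176 r [-0.023  0.324] t [0.006 0.129]
top 0.7 1111 r [-0.029  0.318] t [0.01  0.128]
side 0.25 189 r [-0.081  0.324] t [-0.079  0.13 ]
side 0.3 174 r [-0.09   0.334] t [0.008 0.13 ]
side 0.35 102 r [-0.092  0.292] t [0.03 0.13]
side 0.4 154 r [-0.103  0.3  ] t [0.024 0.127]
side 0.45 256 r [-0.108  0.292] t [0.023 0.129]
side 0.5 230 r [-0.119  0.318] t [0.017 0.127]
side 0.55 466 r [-0.123  0.321] t [0.02  0.129]
side 0.6 298 r [-0.133  0.318] t [0.015 0.112]
side 0.65 645 r [-0.138  0.322] t [0.035 0.129]
side 0.7 250 r [-0.147  0.302] t [0.004 0.128]
side 0.75 760 r [-0.152 -0.136] t [-0.036  0.129]
```

Request:
apply_moves:
  motion:
    - [0,0,-20,0,0,0,0]
    - [0,0,-40,0,0,0,0]

```text
clock: 1.18
tool_pos: [0.0695, -0.2365, 0.4051]
eef_rot: [0.001, 0.99, 0.142, 0.0]
ft_force: [-0.4, -0.6, 0.6]
finger_gap: 0.0003
grasp_force: 0.0
```

Request:
apply_moves:
  motion:
    - [0,29,-2,0,0,0,-7]
    - [0,58,-7,0,0,0,-14]
    - [0,86,-16,0,0,0,-21]
    - [0,113,-28,0,0,0,-28]
    - [0,138,-43,0,0,0,-35]
    - [0,161,-62,0,0,0,-42]
    - [0,181,-83,0,0,0,-49]
    - [0,199,-106,0,0,0,-56]

```text
clock: 1.85
tool_pos: [0.2325, -0.0766, 0.4052]
eef_rot: [0.001, 0.805, 0.593, 0.001]
ft_force: [1.9, 0.0, -0.1]
finger_gap: 0.0001
grasp_force: 0.0
```

Request:
apply_moves:
  motion:
    - [0,29,-2,0,0,0,-7]
    - [0,58,-7,0,0,0,-14]
    - [0,86,-16,0,0,0,-21]
    - [0,113,-28,0,0,0,-28]
    - [0,138,-43,0,0,0,-35]
    - [0,150,-52,0,0,0,-38]
    - [0,150,-52,0,0,0,-38]

```text
clock: 2.43
tool_pos: [0.2267, 0.0838, 0.405]
eef_rot: [-0.0, 0.568, 0.823, 0.001]
ft_force: [-0.2, 0.6, 0.2]
finger_gap: -0.0
grasp_force: 0.0
```

```bash
cat >> h.py <<'E'
np.set_printoptions(linewidth=200,suppress=True)
def pose(): 
    s=get_state(); return s['tool_pos'],R.from_quat(s['eef_rot'],scalar_first=True)
def plan(*ts):
    "ts: (p,R) targets; prints shift/turn of each from the one before"
    p0,R0=pose()
    for p,Rt in ts:
        d=R0.inv().apply(np.array(p)-p0)*1000; w=np.degrees((R0.inv()*Rt).as_rotvec())
        print('d',d.round(1),'w',w.round(1),'rows',(max(np.linalg.norm(d)/41.7,np.linalg.norm(w)/7.16)).round(1)); p0,R0=np.array(p),Rt
def frame(y,z): 
    y=np.array(y,float);z=np.array(z,float); return R.from_matrix(np.c_[np.cross(y,z),y,z])
B=np.array([.5817,.2909,0]);Rb=R.from_euler('z',34.7,degrees=True)
al=np.radians(28);S=Rb.apply([np.cos(al),0,np.sin(al)]);N=Rb.apply([-np.sin(al),0,np.cos(al)]);Yb=Rb.apply([0,1,0])
foot=B+[0,0,.048]-.036*S-.0534*Yb
E0=np.array([.515,-.0712,0]);Rs=R.from_euler('z',85.9,degrees=True)
def step(x,y,z): return E0+Rs.apply([x,y,z])
E
python3 - <<'E'
from h import *
G=frame(S,-N); print(foot,foot+N*.084)
plan((foot+N*(.058+.155+.09),G),(foot+N*(.058+.155),G))
print(get_state()['qpos'])
E
```

```text
[0.58596676 0.22890232 0.03109902] [0.55354501 0.20645244 0.10526662]
d [-26.2 249.2 106.5] w [-27.8   3.4 -13.6] rows 6.5
d [ 0.  0. 90.] w [0. 0. 0.] rows 2.2
[ 0.3535032  -0.2442953  -0.64754066  1.16675105  0.00091535  1.56132775]
```

Request:
apply_moves:
  motion:
    - [1,-4,36,15,-4,0.5,-2]
    - [1,-8,71,30,-8,1,-4]
    - [1,-12,107,45,-12,1.5,-6]
    - [1,-16,143,60,-16,2,-8]
    - [1,-20,179,75,-20,2.5,-10]
    - [1,-23,215,91,-24,3,-12]
    - [1,-26,249,106,-27.8,3.4,-13.6]
    - [1,-26,249,106,-27.8,3.4,-13.6]

```text
clock: 3.1
tool_pos: [0.4743, 0.1432, 0.2965]
eef_rot: [0.115, 0.455, 0.857, 0.215]
ft_force: [0.8, -0.8, -0.3]
finger_gap: 0.0856
grasp_force: 0.0
```

Run:
```python
from h import *
G=frame(S,-N)
plan((foot+N*(.058+.155),G))
c=cam('top'); im=c['img'][...,::-1].copy(); p,Rt=pose()
save(c,'a1.png',(190,130,290,210,6)); 
g=foot+N*.084; print('housing top centre px',proj(c,g),'grasp pt/tips',proj(c,np.array([p+Rt.apply([0,y,.16]) for y in(-.0425,0,.0425)])))
```

```text
d [ 7.4 -0.7 87.3] w [ 0.2  0.4 -0.5] rows 2.1
housing top centre px [[238.47930342 181.34743147]] grasp pt/tips [[250.78328876 196.19195029]
 [242.71322823 185.21111456]
 [234.43975472 173.94743704]]
```

View pics/a1.png

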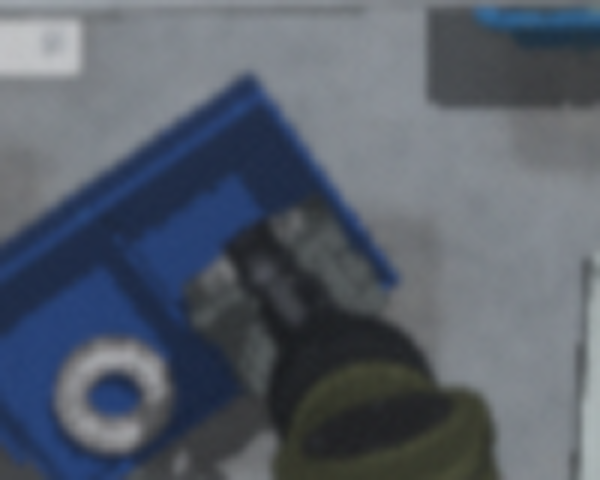

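Request:
apply_moves:
  motion:
    - [1,7,-1,15,0,0,0]
    - [1,7,-1,40,0,0,0]
    - [1,7,-1,60,0,0,0]
    - [1,7,-1,75,0,0,0]
    - [1,7,-1,87,0,0,0]
    - [1,7,-1,87,0,0,0]

```text
clock: 3.65
tool_pos: [0.4977, 0.1711, 0.2194]
eef_rot: [0.112, 0.455, 0.858, 0.212]
ft_force: [0.7, -0.6, 0.8]
finger_gap: 0.0856
grasp_force: 0.0
```

Run:
```python
from h import *
plan((foot+N*(.058+.155),frame(S,-N)))
c=cam('side'); save(c,'a2.png',(220,200,330,290,6))
```

```text
d [-2.7  4.8  2.7] w [-0.3  0.2 -0.5] rows 0.1
```

View pics/a2.png

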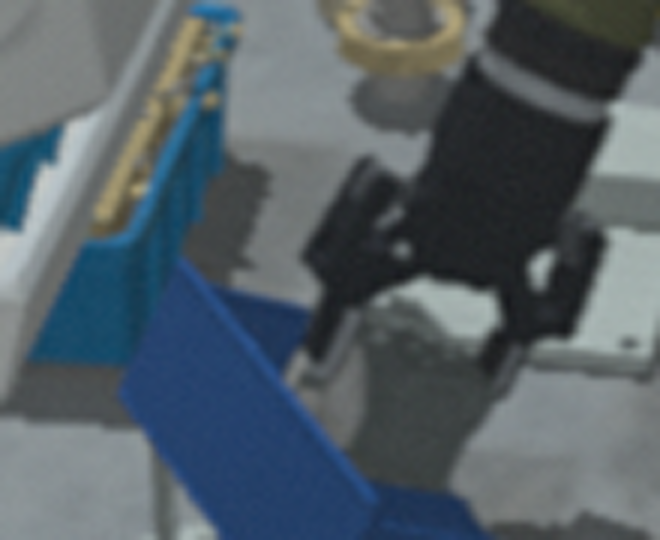

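Request:
apply_moves:
  motion:
    - [1,-3,5,4,0,0,0]
    - [1,-3,5,8,0,0,0]
    - [1,-3,5,8,0,0,0]
    - [0.3,-3,5,8,0,0,0]
    - [0.3,-3,5,8,0,0,0]
    - [0.3,-3,5,8,0,0,0]
    - [0.3,-3,5,8,0,0,0]
    - [0.3,-3,5,8,0,0,0]

```text
clock: 4.37
tool_pos: [0.5056, 0.1739, 0.2171]
eef_rot: [0.113, 0.454, 0.858, 0.213]
ft_force: [-3.6, -4.1, 6.2]
finger_gap: 0.0576
grasp_force: 64.8
```

Request:
apply_moves:
  motion:
    - [0.3,0,0,0,0,0,0]
    - [0.3,0,0,0,0,0,0]

```text
clock: 4.53
tool_pos: [0.5056, 0.1739, 0.217]
eef_rot: [0.113, 0.454, 0.858, 0.213]
ft_force: [-4.6, -2.7, 5.2]
finger_gap: 0.0578
grasp_force: 64.9
```

Run:
```python
from h import *
plan((foot+N*(.053+.155),frame(S,-N))); print(get_state())
```

```text
d [-0.6 -1.3  1.9] w [-0.1  0.2 -0.4] rows 0.1
{'clock': 4.5333, 'qpos': array([ 0.29261987,  0.30370749, -0.74682336,  0.05188067,  0.14119999,  1.2995354 ]), 'joint_velocities': array([-0.00112088,  0.00022565,  0.00068862, -0.00156089, -0.00038553, -0.00096263]), 'tau': array([  0.90892699, -34.84495282,  20.91919541,  -4.50062469,   0.63954776,   0.01105842]), 'tool_pos': array([0.50556146, 0.17391552, 0.21703497]), 'eef_rot': array([0.11288932, 0.4537795 , 0.85778396, 0.21341706]), 'ft_force': array([-4.64142576, -2.67859567,  5.17124946]), 'wrist_torque': array([-0.37433855,  0.39876895, -0.03531833]), 'grasp_force': 64.85068202018738, 'finger_gap': 0.05779606978536151}
```

Request:
apply_moves:
  motion:
    - [0.3,0,0,-10,0,0,0]
    - [0.3,0,0,-25,0,0,0]
    - [0.3,0,0,-45,0,0,0]
    - [0.3,0,0,-70,0,0,0]
    - [0.3,0,0,-95,0,0,0]
    - [0.3,0,0,-115,0,0,0]
    - [0.3,0,0,-130,0,0,0]
    - [0.3,0,0,-130,0,0,0]

```text
clock: 5.2
tool_pos: [0.4546, 0.1393, 0.3336]
eef_rot: [0.114, 0.454, 0.858, 0.214]
ft_force: [0.5, 0.1, -4.1]
finger_gap: 0.058
grasp_force: 66.2
```

Run:
```python
from h import *
U=frame(Rs.apply([1,0,0]),[0,0,-1])
plan((step(-.031,0,.041+.210+.07),U)); s=get_state(); print(s['qpos'],s['finger_gap'],s['grasp_force'],s['ft_force'])
p0,R0=pose();t=step(-.031,0,.321);d=R0.inv().apply(t-p0)*1000;w=np.degrees((R0.inv()*U).as_rotvec())
for i in range(1,12): print((d*i/11).round(),(w*i/11).round(1))
```

```text
d [-232.3  -83.4  -30. ] w [ 26.1  12.7 -50.6] rows 8.1
[ 0.24765882  0.05037009 -0.68283743  0.37338519  0.16139618  1.25908065] 0.058009841198759196 66.22900128364563 [ 0.52739318  0.06610994 -4.07974015]
[-21.  -8.  -3.] [ 2.4  1.2 -4.6]
[-42. -15.  -5.] [ 4.7  2.3 -9.2]
[-63. -23.  -8.] [  7.1   3.5 -13.8]
[-84. -30. -11.] [  9.5   4.6 -18.4]
[-106.  -38.  -14.] [ 11.9   5.8 -23. ]
[-127.  -45.  -16.] [ 14.2   6.9 -27.6]
[-148.  -53.  -19.] [ 16.6   8.1 -32.2]
[-169.  -61.  -22.] [ 19.    9.2 -36.8]
[-190.  -68.  -25.] [ 21.3  10.4 -41.4]
[-211.  -76.  -27.] [ 23.7  11.5 -46. ]
[-232.  -83.  -30.] [ 26.1  12.7 -50.6]
```

Request:
apply_moves:
  motion:
    - [0.3,-21,-8,-3,2.4,1.2,-4.6]
    - [0.3,-42,-15,-5,4.7,2.3,-9.2]
    - [0.3,-63,-23,-8,7.1,3.5,-13.8]
    - [0.3,-84,-30,-11,9.5,4.6,-18.4]
    - [0.3,-106,-38,-14,11.9,5.8,-23]
    - [0.3,-127,-45,-16,14.2,6.9,-27.6]
    - [0.3,-148,-53,-19,16.6,8.1,-32.2]
    - [0.3,-169,-61,-22,19,9.2,-36.8]

```text
clock: 5.87
tool_pos: [0.4977, -0.0371, 0.3208]
eef_rot: [0.03, 0.153, 0.986, 0.059]
ft_force: [-0.1, -0.1, -4.0]
finger_gap: 0.0578
grasp_force: 66.1
```

Run:
```python
from h import *
U=frame(Rs.apply([1,0,0]),[0,0,-1])
plan((step(-.031,0,.041+.210+.07),U)); s=get_state(); print(s['qpos'],s['finger_gap'])
```

```text
d [-34.2 -57.   -6.1] w [  6.9   3.1 -13.6] rows 2.2
[-0.10835578  0.24180543 -0.39800054  0.8662097   0.11571362  0.20385982] 0.05778602067541717
```

Request:
apply_moves:
  motion:
    - [0.3,-9,-14,-2,1.7,0.8,-3.4]
    - [0.3,-17,-28,-3,3.5,1.6,-6.8]
    - [0.3,-26,-43,-5,5.2,2.3,-10.2]
    - [0.3,-34,-57,-6,6.9,3.1,-13.6]
    - [0.3,-34,-57,-6,6.9,3.1,-13.6]
    - [0.3,-34,-57,-6,6.9,3.1,-13.6]

```text
clock: 6.37
tool_pos: [0.5125, -0.1013, 0.3209]
eef_rot: [0.001, 0.038, 0.999, 0.002]
ft_force: [0.6, 1.2, -5.0]
finger_gap: 0.058
grasp_force: 66.3
```

Run:
```python
from h import *
U=frame(Rs.apply([1,0,0]),[0,0,-1])
plan((step(-.031,0,.041+.210+.07),U)); s=get_state(); print(s['qpos'],s['finger_gap'])
c=cam('side');W=cloud(c);save(c,'b1.png',(250,160,360,270,5));p,Rt=pose()
P=W[(c['range_z']>0)];q=Rt.inv().apply(P-p)
# face seen by side camera: tool y=+29mm plane (towards +y)
m=(abs(q[:,1]-.029)<.008)&(abs(q[:,0])<.06)&(q[:,2]>.175)&(q[:,2]<.225)
print(m.sum(),'x',np.percentile(q[m,0],[2,98]),'z',np.percentile(q[m,2],[50,98,100]),'y',np.median(q[m,1]))
print(np.histogram(q[(abs(q[:,1]-.029)<.008)&(abs(q[:,0])<.06)][:,2],bins=np.arange(.12,.26,.01)))
```

```text
d [-0.4 -0.8 -0.1] w [ 0.2  0.2 -0.3] rows 0.1
[-0.1961924   0.30495579 -0.3022008   0.9611831   0.00359517 -0.11963533] 0.057977644720139276
180 x [-0.04033467  0.04582639] z [0.19397556 0.20741838 0.20804457] y 0.02789543793957073
(array([39, 58, 63, 34, 27, 31, 51, 65, 48,  0,  0,  0,  0,  0]), array([0.12, 0.13, 0.14, 0.15, 0.16, 0.17, 0.18, 0.19, 0.2 , 0.21, 0.22, 0.23, 0.24, 0.25, 0.26]))
```

View pics/b1.png

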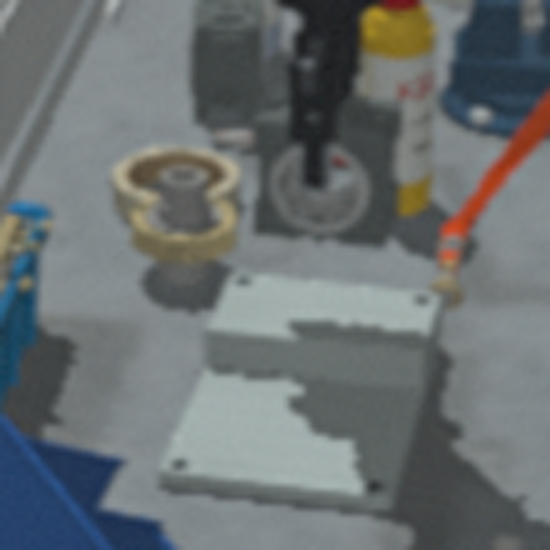

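Request:
apply_moves:
  motion:
    - [0.3,-1.5,-0.5,10,0,0,-0.3]
    - [0.3,-1.5,-0.5,25,0,0,-0.3]
    - [0.3,-1.5,-0.5,42,0,0,-0.3]
    - [0.3,-1.5,-0.5,54,0,0,-0.3]
    - [0.3,-1.5,-0.5,61,0,0,-0.3]
    - [0.3,-1.5,-0.5,65,0,0,-0.3]
    - [0.3,-1.5,-0.5,67,0,0,-0.3]
    - [0.3,-1.5,-0.5,67,0,0,-0.3]

```text
clock: 7.08
tool_pos: [0.514, -0.1013, 0.2552]
eef_rot: [0.002, 0.035, 0.999, 0.001]
ft_force: [0.1, 1.4, -3.9]
finger_gap: 0.0581
grasp_force: 66.4
```

Request:
apply_moves:
  motion:
    - [0.3,0,0,1,0,0,0]
    - [0.3,0,0,2,0,0,0]
    - [0.3,0,0,2,0,0,0]

```text
clock: 7.33
tool_pos: [0.5142, -0.1016, 0.2538]
eef_rot: [0.003, 0.035, 0.999, 0.001]
ft_force: [-0.2, -0.1, -4.7]
finger_gap: 0.0577
grasp_force: 66.4
```

Request:
apply_moves:
  motion:
    - [0.3,0,0,1,0,0,0]
    - [0.3,0,0,2,0,0,0]
    - [0.3,0,0,2,0,0,0]

```text
clock: 7.58
tool_pos: [0.5139, -0.1015, 0.2514]
eef_rot: [0.002, 0.035, 0.999, 0.001]
ft_force: [0.5, -0.8, -4.4]
finger_gap: 0.0578
grasp_force: 66.4
```

Request:
apply_moves:
  motion:
    - [0.3,0,0,1,0,0,0]
    - [0.3,0,0,1,0,0,0]

```text
clock: 7.75
tool_pos: [0.5139, -0.1015, 0.2503]
eef_rot: [0.002, 0.035, 0.999, 0.001]
ft_force: [-0.0, 0.3, -4.3]
finger_gap: 0.0579
grasp_force: 66.4
```

Request:
apply_moves:
  motion:
    - [0.3,0,0,1,0,0,0]
    - [0.3,0,0,1,0,0,0]

```text
clock: 7.92
tool_pos: [0.5141, -0.1015, 0.2495]
eef_rot: [0.002, 0.035, 0.999, 0.001]
ft_force: [-0.2, 0.2, -3.7]
finger_gap: 0.0578
grasp_force: 66.6
```

Request:
apply_moves:
  motion:
    - [0.3,0,0,0.7,0,0,0]
    - [0.3,0,0,0.7,0,0,0]

```text
clock: 8.08
tool_pos: [0.5141, -0.1015, 0.2494]
eef_rot: [0.003, 0.035, 0.999, 0.001]
ft_force: [-1.2, 0.8, 3.4]
finger_gap: 0.0577
grasp_force: 67.2
```

Request:
apply_moves:
  motion:
    - [0.3,0,0,0.7,0,0,0]
    - [0.3,0,0,0.7,0,0,0]

```text
clock: 8.25
tool_pos: [0.5141, -0.1015, 0.2493]
eef_rot: [0.003, 0.035, 0.999, 0.001]
ft_force: [-2.6, 0.9, 8.1]
finger_gap: 0.0577
grasp_force: 67.8
```

Request:
apply_moves:
  motion:
    - [0.3,0,0,0.7,0,0,0]
    - [0.3,0,0,0.7,0,0,0]

```text
clock: 8.42
tool_pos: [0.5141, -0.1014, 0.2493]
eef_rot: [0.003, 0.035, 0.999, 0.001]
ft_force: [-3.6, 1.8, 13.2]
finger_gap: 0.0577
grasp_force: 68.3
```

Request:
apply_moves:
  motion:
    - [0.3,0,0,-1.3,0,0,0]
    - [0.7,0,0,-1.3,0,0,0]
    - [1,0,0,-1.3,0,0,0]
    - [1,0,0,-1.3,0,0,0]
    - [1,0,0,-1.3,0,0,0]
    - [1,0,0,-1.3,0,0,0]
    - [1,0,0,-1.3,0,0,0]
    - [1,0,0,-1.3,0,0,0]

```text
clock: 9.08
tool_pos: [0.514, -0.1015, 0.2485]
eef_rot: [0.002, 0.035, 0.999, 0.001]
ft_force: [0.6, -0.0, -0.4]
finger_gap: 0.0857
grasp_force: 0.0
```

Request:
apply_moves:
  motion:
    - [1,0,0,-5,0,0,0]
    - [1,0,0,-15,0,0,0]
    - [1,0,0,-35,0,0,0]
    - [1,0,0,-60,0,0,0]
    - [1,0,0,-85,0,0,0]
    - [1,0,0,-105,0,0,0]
    - [1,0,0,-105,0,0,0]

```text
clock: 9.67
tool_pos: [0.5151, -0.102, 0.3591]
eef_rot: [0.007, 0.035, 0.999, 0.0]
ft_force: [0.2, -0.5, 0.8]
finger_gap: 0.0856
grasp_force: 0.0
```

Run:
```python
from h import *
s=get_state(); print(s['qpos'],s['finger_gap'],s['tool_pos'])
for n in('top','side'):
    c=cam(n);W=cloud(c);P=W[c['range_z']>0];q=Rs.inv().apply(P-E0)
    m=(abs(q[:,2]-.125)<.006)&(abs(q[:,1])<.07)&(q[:,0]>-.08)&(q[:,0]<.03)
    if m.sum()>20:
        print(n,m.sum(),'x',np.percentile(q[m,0],[2,98]),'y',np.percentile(q[m,1],[2,98]),cv2.minAreaRect((q[m,:2]*1000).astype(np.float32)))
    if n=='side': save(c,'b2.png',(250,160,360,270,5))
# push pose: tool y along step y (=world -x), or reverse, tips 18 past grasp
for sg in(1,-1):
    V=frame(Rs.apply([0,sg,0]),[0,0,-1]); print(sg); plan((step(-.115,0,.041+.074+.173+.03),V))
```

```text
[-0.19629595  0.27806603 -0.23514311  1.04431691  0.00264731 -0.12651031] 0.08555268356710542 [ 0.51513021 -0.1020403   0.35907543]
side 219 x [-0.05781235  0.00272371] y [-0.04174644  0.04450508] ((-27.429677963256836, 1.1476364135742188), (90.36405181884766, 62.54892349243164), 89.6803970336914)
1
d [  1.5 -84.5  37. ] w [ -0.3   0.4 -89.9] rows 12.6
-1
d [  1.5 -84.5  37. ] w [ 0.4  0.3 90.1] rows 12.6
```

View pics/b2.png

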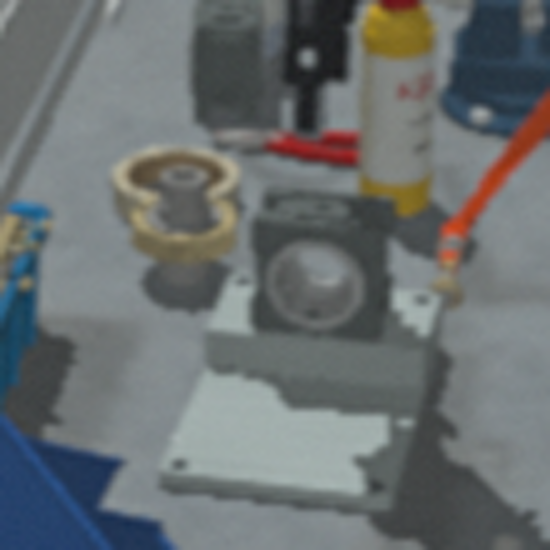

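Request:
apply_moves:
  motion:
    - [1,0,-7,0,0,0,7]
    - [1,0,-14,0,0,0,14]
    - [0.5,0,-22,0,0,0,21]
    - [0.5,0,-32,0,0,0,28]
    - [0.5,0,-44,0,0,0,35]
    - [0.5,0,-58,0,0,0,42]
    - [0.5,1,-70,0,0,0,49]
    - [0.5,1,-85,0,0,0,56]

```text
clock: 10.43
tool_pos: [0.5058, -0.1865, 0.352]
eef_rot: [-0.0, 0.502, 0.865, 0.002]
ft_force: [-0.3, 0.4, -0.1]
finger_gap: 0.0425
grasp_force: 0.0
```

Request:
apply_moves:
  motion:
    - [0.5,0,0,0,0,0,7]
    - [0.5,0,0,0,0,0,14]
    - [0.5,0,0,0,0,0,21]
    - [0.5,0,0,0,0,0,28]
    - [0.5,0,0,0,0,0,34]
    - [0.5,0,0,0,0,0,34]

```text
clock: 10.93
tool_pos: [0.506, -0.1862, 0.3521]
eef_rot: [-0.0, 0.732, 0.681, 0.002]
ft_force: [0.7, 0.4, 0.3]
finger_gap: 0.0428
grasp_force: 0.0
```

Run:
```python
from h import *
V=frame(Rs.apply([0,-1,0]),[0,0,-1]); plan((step(-.115,0.001,.282),V)); s=get_state();print(s['qpos'],s['finger_gap'])
```

```text
d [ 0.2 -0.4 70.1] w [ 0.1 -0.2  0. ] rows 1.7
[-0.35354631  0.31125345 -0.20610918  1.05271226  0.00326789  1.28867254] 0.0428165745060866
```

Request:
apply_moves:
  motion:
    - [0.5,0,0,15,0,0,0]
    - [0.5,0,0,40,0,0,0]
    - [0.5,0,0,60,0,0,0]
    - [0.5,0,0,70,0,0,0]
    - [0.5,10,0,70,0,0,0]
    - [0.5,22,0,70,0,0,0]
    - [0.5,30,0,70,0,0,0]
    - [0.5,33,0,70,0,0,0]

```text
clock: 11.6
tool_pos: [0.5098, -0.1518, 0.2847]
eef_rot: [0.002, 0.731, 0.683, 0.003]
ft_force: [0.7, 0.6, 0.4]
finger_gap: 0.0426
grasp_force: 0.0
```

Request:
apply_moves:
  motion:
    - [0.5,2,0,0,0,0,0]
    - [0.5,4,0,0,0,0,0]
    - [0.5,6,0,0,0,0,0]
    - [0.5,8,0,0,0,0,0]
    - [0.5,10,0,0,0,0,0]
    - [0.5,12,0,0,0,0,0]
    - [0.5,14,0,0,0,0,0]
    - [0.5,16,0,0,0,0,0]

```text
clock: 12.27
tool_pos: [0.5105, -0.138, 0.2839]
eef_rot: [0.002, 0.732, 0.682, 0.002]
ft_force: [-1.4, -3.5, 2.4]
finger_gap: 0.0428
grasp_force: 1.9
```

Run:
```python
from h import *
p,_=pose(); print('tcp in step',Rs.inv().apply(p-E0))
c=cam('side');W=cloud(c);P=W[c['range_z']>0];q=Rs.inv().apply(P-E0)
save(c,'b3.png',(270,170,350,230,5))
m=(abs(q[:,1])<.03)&(q[:,0]>-.03)&(q[:,0]<.06)&(q[:,2]>.05)&(q[:,2]<.13)
print(m.sum())
for z in np.arange(.05,.14,.01):
    k=m&(abs(q[:,2]-z)<.005); print(z.round(3),k.sum(),np.median(q[k,0]) if k.any() else None)
```

```text
tcp in step [-0.06695602 -0.00029811  0.28391942]
367
0.05 20 0.0005422872616351361
0.06 79 -0.006889250628229028
0.07 46 -0.01271894976022084
0.08 22 -0.009667742353332245
0.09 13 -0.0004800691025676564
0.1 16 0.003432834693710797
0.11 54 0.0022464537411539644
0.12 82 -0.0029465439990307247
0.13 35 -0.010321705095430251
```

Request:
apply_moves:
  motion:
    - [0.5,2,0,0,0,0,0]
    - [0.5,4,0,0,0,0,0]
    - [0.5,6,0,0,0,0,0]
    - [0.5,8,0,0,0,0,0]
    - [0.5,10,0,0,0,0,0]
    - [0.5,12,0,0,0,0,0]
    - [0.5,14,0,0,0,0,0]
    - [0.5,16,0,0,0,0,0]

```text
clock: 12.98
tool_pos: [0.5115, -0.1212, 0.2837]
eef_rot: [0.001, 0.731, 0.682, 0.002]
ft_force: [1.0, -3.4, 4.4]
finger_gap: 0.0427
grasp_force: 2.3
```

Run:
```python
from h import *
p,_=pose(); print('tcp in step',Rs.inv().apply(p-E0))
c=cam('side');save(c,'b3.png',(265,165,355,235,6))
```

```text
tcp in step [-0.05007094 -0.00012157  0.28365473]
```

View pics/b3.png

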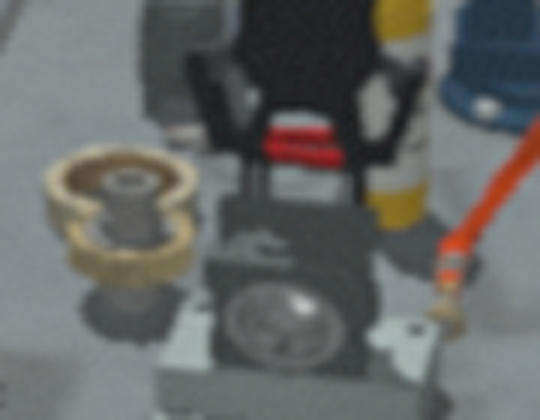

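Request:
apply_moves:
  motion:
    - [0.5,2,0,0,0,0,0]
    - [0.5,4,0,0,0,0,0]
    - [0.5,6,0,0,0,0,0]
    - [0.5,8,0,0,0,0,0]
    - [0.5,10,0,0,0,0,0]
    - [0.5,12,0,0,0,0,0]
    - [0.5,14,0,0,0,0,0]
    - [0.5,16,0,0,0,0,0]

```text
clock: 13.7
tool_pos: [0.5124, -0.105, 0.2833]
eef_rot: [0.0, 0.731, 0.682, 0.002]
ft_force: [-1.0, -1.4, 2.5]
finger_gap: 0.0427
grasp_force: 1.0
```

```bash
cat >> h.py <<'E'
def lying():
    c=cam('top');W=cloud(c);P=W[c['range_z']>0];q=Rs.inv().apply(P-E0)
    m=(q[:,0]>-.08)&(q[:,0]<.14)&(abs(q[:,1])<.07)&(q[:,2]>.05)&(q[:,2]<.16)
    print('z hist',np.histogram(q[m,2],bins=np.arange(.05,.165,.01))[0])
    k=m&(abs(q[:,2]-.07)<.006)
    if k.sum()>20: print('lying top face',k.sum(),'x',np.percentile(q[k,0],[1,5,95,99]),'y',np.percentile(q[k,1],[1,5,95,99]),cv2.minAreaRect((q[k,:2]*1000).astype(np.float32)))
    p,_=pose(); print('tcp in step',Rs.inv().apply(p-E0))
E
python3 -c "
from h import *
lying()"
```

```text
z hist [  0   0   0   0   0   6 126  87  12   0   0]
tcp in step [-0.0335668   0.00026007  0.2831431 ]
```

Request:
apply_moves:
  motion:
    - [0.5,1.5,0,0,0,0,0]
    - [0.5,3,0,0,0,0,0]
    - [0.5,4.5,0,0,0,0,0]
    - [0.5,6,0,0,0,0,0]
    - [0.5,7.5,0,0,0,0,0]
    - [0.5,9,0,0,0,0,0]
    - [0.5,10,0,0,0,0,0]
    - [0.5,10,0,0,0,0,0]

```text
clock: 14.42
tool_pos: [0.5133, -0.0953, 0.2836]
eef_rot: [0.001, 0.731, 0.682, 0.002]
ft_force: [1.1, -1.8, 0.2]
finger_gap: 0.0426
grasp_force: 0.0
```

```bash
python3 -c "
from h import *
lying()"
```

```text
z hist [ 54 136 130 100  61   0   0   0   0   0   0]
lying top face 185 x [0.04426385 0.06016154 0.09565221 0.09636267] y [-0.04237367 -0.03891939  0.04177384  0.0445322 ] ((68.8675537109375, 1.4591522216796875), (87.7162094116211, 55.2452507019043), 89.40345001220703)
tcp in step [-0.02425891 -0.00000504  0.28362733]
```

Request:
apply_moves:
  motion:
    - [0.5,-4,0,-2,0,0,0]
    - [0.5,-8,0,-10,0,0,0]
    - [0.5,-12,0,-30,0,0,0]
    - [0.5,-12,0,-55,0,0,0]
    - [0.5,-12,0,-80,0,0,0]
    - [0.5,-12,0,-80,0,0,0]

```text
clock: 14.97
tool_pos: [0.5137, -0.1086, 0.3692]
eef_rot: [0.005, 0.732, 0.682, 0.005]
ft_force: [0.6, -0.8, 0.1]
finger_gap: 0.0423
grasp_force: 0.0
```

```bash
python3 -c "
from h import *
lying()
c=cam('side');W=cloud(c);P=W[c['range_z']>0];q=Rs.inv().apply(P-E0)
m=(q[:,0]>-.05)&(q[:,0]<.15)&(abs(q[:,1])<.02)&(q[:,2]>.015)&(q[:,2]<.16)
for x in np.arange(-.02,.13,.01):
    k=m&(abs(q[:,0]-x)<.005)
    if k.any(): print(x.round(2),np.percentile(q[k,2],[5,50,95]).round(3))
"
```

```text
z hist [ 83 144 151 136 131   2   0   0   0   0   0]
lying top face 204 x [0.01207742 0.01484744 0.09513981 0.09616817] y [-0.04244753 -0.03887819  0.04172379  0.04478476] ((53.91361999511719, 1.1648902893066406), (85.01215362548828, 87.80574035644531), 0.1304876059293747)
tcp in step [-0.03721861 -0.00092066  0.3670882 ]
0.01 [0.031 0.037 0.039]
0.02 [0.036 0.045 0.091]
0.03 [0.053 0.074 0.095]
0.04 [0.061 0.079 0.095]
0.05 [0.058 0.071 0.094]
0.08 [0.016 0.024 0.074]
0.09 [0.024 0.05  0.076]
0.1 [0.043 0.063 0.07 ]
0.11 [0.015 0.015 0.017]
0.12 [0.015 0.016 0.017]
```

```bash
python3 -c "
from h import *
c=cam('top');W=cloud(c);q=Rs.inv().apply(W.reshape(-1,3)-E0)
for y in(-.05,-.035,-.015,0,.015,.035):
    print(y,[(round(x,2),round(float(np.nanmedian(q[(abs(q[:,0]-x)<.004)&(abs(q[:,1]-y)<.006)&(q[:,2]<.2)][:,2]))*1000)) for x in np.arange(-.05,.14,.01)])
c=cam('side');save(c,'c1.png',(265,165,355,235,7))
"
```

```text
return np.nanmean(a, axis, out=out, keepdims=keepdims)
Traceback (most recent call last):
ValueError: cannot convert float NaN to integer
```

```bash
cat >> h.py <<'E'
def zmap(n='top',ys=(-.05,-.035,-.015,0,.015,.035)):
    c=cam(n);W=cloud(c);q=Rs.inv().apply(W[c['range_z']>0]-E0)
    xs=np.arange(-.05,.14,.01); print('x',(xs*1000).round().astype(int))
    for y in ys:
        o=[]
        for x in xs:
            k=(abs(q[:,0]-x)<.005)&(abs(q[:,1]-y)<.007)&(q[:,2]<.2); o.append(int(np.median(q[k,2])*1000) if k.any() else -1)
        print(y,o)
E
python3 -c "
from h import *
zmap()
c=cam('side');save(c,'c1.png',(265,165,355,235,7))
"
```

```text
x [-50 -40 -30 -20 -10   0  10  20  30  40  50  60  70  80  90 100 110 120 130]
-0.05 [-1, -1, -1, -1, -1, 10, 33, 92, 89, 87, 14, 13, 16, 10, 11, 12, 11, 12, 14]
-0.035 [-1, -1, -1, -1, -1, 52, 54, 91, 89, 87, 84, 78, 75, 71, 69, 39, 12, 11, 15]
-0.015 [-1, -1, -1, -1, -1, -1, 60, 92, 92, 18, 15, 49, 60, 74, 69, 11, 12, 12, 12]
0 [-1, -1, -1, -1, -1, -1, 68, 90, 92, 10, 11, 12, 52, 65, 69, 13, 11, 12, 13]
0.015 [-1, -1, -1, -1, -1, -1, -1, 92, 91, 89, 15, 58, 58, 74, 69, 17, 11, 13, 11]
0.035 [-1, -1, -1, -1, -1, -1, -1, 94, 89, 85, 78, 80, 74, 72, 67, 17, 12, 12, 12]
```

View pics/c1.png

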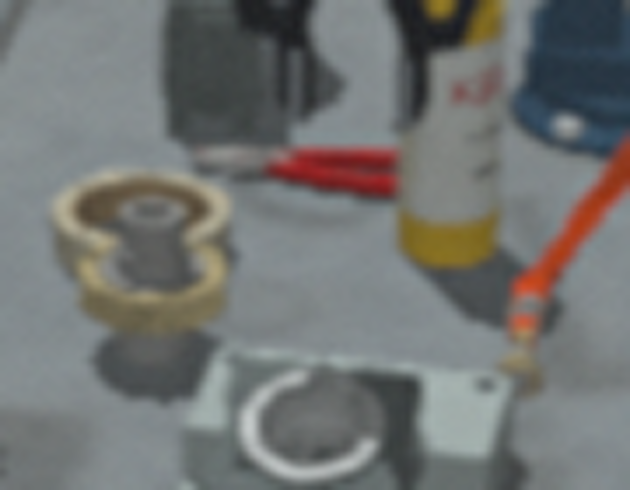

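Request:
apply_moves:
  motion:
    - [0.5,-10,0,0,0,0,0]
    - [0.5,-14,0,30,0,0,0]
    - [0.5,-14,0,65,0,0,0]
    - [0.5,-14,0,100,0,0,0]
    - [0.5,-14,0,125,0,0,0]
    - [0.5,-14,0,140,0,0,0]
    - [0.5,-14,0,143,0,0,0]
    - [0.5,-14,0,143,0,0,0]

```text
clock: 15.88
tool_pos: [0.5107, -0.1216, 0.2189]
eef_rot: [-0.001, 0.731, 0.682, 0.001]
ft_force: [1.1, 0.6, -0.5]
finger_gap: 0.0429
grasp_force: 0.0
```

Request:
apply_moves:
  motion:
    - [0.5,10,0,0,0,0,0]
    - [0.5,20,0,0,0,0,0]
    - [0.5,26,0,0,0,0,0]
    - [0.5,29,0,0,0,0,0]
    - [0.5,31,0,0,0,0,0]
    - [0.5,33,0,0,0,0,0]
    - [0.5,35,0,0,0,0,0]
    - [0.5,35,0,0,0,0,0]

```text
clock: 16.55
tool_pos: [0.5142, -0.0861, 0.2208]
eef_rot: [0.001, 0.731, 0.682, 0.002]
ft_force: [0.1, 0.1, -0.2]
finger_gap: 0.0429
grasp_force: 0.0
```

```bash
python3 -c "
from h import *
p,_=pose(); print('tcp in step',Rs.inv().apply(p-E0))
zmap(ys=(-.035,.035))
"
```

```text
tcp in step [-0.01492777 -0.00027924  0.22077613]
x [-50 -40 -30 -20 -10   0  10  20  30  40  50  60  70  80  90 100 110 120 130]
-0.035 [-1, -1, -1, -1, -1, -1, -1, -1, -1, 86, 84, 79, 74, 72, 68, 40, 12, 12, 12]
0.035 [-1, -1, -1, -1, -1, -1, -1, -1, -1, -1, 83, 78, 73, 72, 66, 14, 12, 12, 12]
```

Now push on slowly.

Request:
apply_moves:
  motion:
    - [0.5,1,0,0,0,0,0]
    - [0.5,2,0,0,0,0,0]
    - [0.5,3,0,0,0,0,0]
    - [0.5,4,0,0,0,0,0]
    - [0.5,5,0,0,0,0,0]
    - [0.5,6,0,0,0,0,0]
    - [0.5,6,0,0,0,0,0]

```text
clock: 17.18
tool_pos: [0.5146, -0.0803, 0.2206]
eef_rot: [0.001, 0.731, 0.682, 0.002]
ft_force: [0.5, 0.4, -0.1]
finger_gap: 0.0428
grasp_force: 0.0
```

Request:
apply_moves:
  motion:
    - [0.5,1,0,0,0,0,0]
    - [0.5,2,0,0,0,0,0]
    - [0.5,3,0,0,0,0,0]
    - [0.5,3,0,0,0,0,0]

```text
clock: 17.52
tool_pos: [0.5148, -0.0773, 0.2206]
eef_rot: [0.001, 0.731, 0.682, 0.002]
ft_force: [0.4, -0.0, 0.0]
finger_gap: 0.0428
grasp_force: 0.0
```

```bash
python3 -c "
from h import *
p,_=pose(); print('tcp in step',Rs.inv().apply(p-E0))
zmap(ys=(-.035,.035))
"
```

```text
tcp in step [-0.00605844 -0.00023061  0.2206478 ]
x [-50 -40 -30 -20 -10   0  10  20  30  40  50  60  70  80  90 100 110 120 130]
-0.035 [-1, -1, -1, -1, -1, -1, -1, -1, -1, -1, 83, 78, 76, 70, 69, 20, 12, 12, 13]
0.035 [-1, -1, -1, -1, -1, -1, -1, -1, -1, -1, -1, 83, 76, 72, 68, 16, 11, 14, 13]
```

Request:
apply_moves:
  motion:
    - [0.5,1,0,0,0,0,0]
    - [0.5,2,0,0,0,0,0]
    - [0.5,3,0,0,0,0,0]
    - [0.5,3,0,0,0,0,0]

```text
clock: 17.9
tool_pos: [0.515, -0.0746, 0.2206]
eef_rot: [0.001, 0.731, 0.682, 0.002]
ft_force: [-0.6, -1.9, -1.0]
finger_gap: 0.0429
grasp_force: 1.1
```

Request:
apply_moves:
  motion:
    - [0.5,1,0,0,0,0,0]
    - [0.5,2,0,0,0,0,0]
    - [0.5,3,0,0,0,0,0]
    - [0.5,3,0,0,0,0,0]

```text
clock: 18.23
tool_pos: [0.5152, -0.0713, 0.2207]
eef_rot: [0.001, 0.731, 0.682, 0.002]
ft_force: [-0.5, -2.4, -0.1]
finger_gap: 0.0427
grasp_force: 0.9
```

```bash
python3 -c "
from h import *
p,_=pose(); print('tcp in step',Rs.inv().apply(p-E0))
zmap(ys=(-.035,.035)); zmap('side',ys=(-.04,-.03,.03,.04))
"
```

```text
tcp in step [-0.00005009 -0.00025081  0.22066503]
x [-50 -40 -30 -20 -10   0  10  20  30  40  50  60  70  80  90 100 110 120 130]
-0.035 [-1, -1, -1, -1, -1, -1, -1, -1, -1, -1, -1, 80, 80, 74, 69, 68, 12, 13, 11]
0.035 [-1, -1, -1, -1, -1, -1, -1, -1, -1, -1, -1, -1, 80, 72, 69, 67, 11, 12, 12]
x [-50 -40 -30 -20 -10   0  10  20  30  40  50  60  70  80  90 100 110 120 130]
-0.04 [-1, -1, -1, -1, 104, 144, 138, 147, 91, 88, 81, 81, 79, 34, 28, 55, 12, 11, 12]
-0.03 [-1, -1, -1, -1, -1, 114, 143, 135, 185, 91, 87, 81, 80, 72, 30, 58, 56, 10, 7]
0.03 [-1, -1, 42, 116, 105, 105, 137, 157, 185, 90, 88, 84, 82, 75, 34, 59, 12, 12, 12]
0.04 [39, 42, 42, 40, 103, 78, 145, 95, 70, 82, 80, 75, 75, 38, 30, 61, 13, 12, 11]
```

Request:
apply_moves:
  motion:
    - [0.5,1,0,0,0,0,0]
    - [0.5,2,0,0,0,0,0]
    - [0.5,3,0,0,0,0,0]
    - [0.5,3,0,0,0,0,0]

```text
clock: 18.67
tool_pos: [0.5155, -0.0683, 0.2207]
eef_rot: [0.001, 0.731, 0.682, 0.002]
ft_force: [0.4, -2.2, -1.0]
finger_gap: 0.0428
grasp_force: 0.9
```

```bash
python3 -c "
from h import *
p,_=pose(); print('tcp in step',Rs.inv().apply(p-E0))
zmap('side',ys=(-.04,-.03,.03,.04))
"
```

```text
tcp in step [ 0.00297193 -0.00024614  0.22067068]
x [-50 -40 -30 -20 -10   0  10  20  30  40  50  60  70  80  90 100 110 120 130]
-0.04 [-1, -1, -1, -1, 110, 105, 141, 115, 91, 90, 88, 83, 78, 74, 28, 58, 14, 10, 12]
-0.03 [-1, -1, -1, -1, -1, 101, 144, 147, 184, 90, 86, 84, 80, 78, 29, 53, 56, 10, 8]
0.03 [-1, 38, -1, -1, 109, 112, 140, 144, 183, 89, 87, 83, 82, 77, 32, 44, 64, 13, 10]
0.04 [40, 41, 42, 39, 41, 41, 148, 147, 53, 69, 81, 75, 75, 36, 31, 54, 62, 13, 10]
```

Request:
apply_moves:
  motion:
    - [0.5,1,0,0,0,0,0]
    - [0.5,2,0,0,0,0,0]
    - [0.5,3,0,0,0,0,0]
    - [0.5,3,0,0,0,0,0]

```text
clock: 19.05
tool_pos: [0.5157, -0.0653, 0.2207]
eef_rot: [0.001, 0.731, 0.682, 0.002]
ft_force: [-0.5, -1.2, -0.7]
finger_gap: 0.0426
grasp_force: 0.9
```

Request:
apply_moves:
  motion:
    - [0.5,1,0,0,0,0,0]
    - [0.5,2,0,0,0,0,0]
    - [0.5,3,0,0,0,0,0]
    - [0.5,3,0,0,0,0,0]

```text
clock: 19.38
tool_pos: [0.5159, -0.0623, 0.2207]
eef_rot: [0.001, 0.731, 0.682, 0.002]
ft_force: [0.8, -2.5, -0.6]
finger_gap: 0.0427
grasp_force: 0.8
```

```bash
python3 -c "
from h import *
p,_=pose(); print('tcp in step',Rs.inv().apply(p-E0))
zmap('side',ys=(-.04,-.03,.03,.04))
"
```

```text
tcp in step [ 0.00898094 -0.00021851  0.22068354]
x [-50 -40 -30 -20 -10   0  10  20  30  40  50  60  70  80  90 100 110 120 130]
-0.04 [-1, -1, -1, -1, 98, 108, 144, 116, 131, 92, 88, 87, 81, 76, 33, 31, 57, 13, 11]
-0.03 [-1, -1, -1, -1, -1, 98, 121, 142, 131, 94, 89, 87, 81, 78, 73, 37, 58, 13, 11]
0.03 [42, 41, -1, -1, 113, 105, 119, 143, 155, 176, 91, 87, 85, 81, 73, 36, 57, 14, 12]
0.04 [42, 41, 41, 40, 39, 28, 142, 151, 112, 48, 79, 81, 73, 71, 35, 31, 58, 14, 8]
```

Request:
apply_moves:
  motion:
    - [0.5,-1,0,0,0,0,0]
    - [0.5,-2,0,0,0,0,0]
    - [0.5,-3,0,0,0,0,0]
    - [0.5,-4.5,0,0,0,0,0]
    - [0.5,-7,0,0,0,0,0]
    - [0.5,-10,0,0,0,0,0]
    - [0.5,-14,0,0,0,0,0]
    - [0.5,-18,0,0,0,0,0]

```text
clock: 20.1
tool_pos: [0.5147, -0.0806, 0.2208]
eef_rot: [0.001, 0.731, 0.682, 0.003]
ft_force: [0.1, 0.3, 1.1]
finger_gap: 0.043
grasp_force: 0.0
```

```bash
python3 -c "
from h import *
p,_=pose(); print('tcp in step',Rs.inv().apply(p-E0))
zmap('side',ys=(-.04,-.03,.03,.04))
"
```

```text
tcp in step [-0.00938753 -0.00036303  0.22076919]
x [-50 -40 -30 -20 -10   0  10  20  30  40  50  60  70  80  90 100 110 120 130]
-0.04 [41, 42, 44, 107, 106, 120, 107, 68, 67, 68, 67, 65, 68, 57, 46, 17, 11, 11, 11]
-0.03 [-1, 42, -1, 71, 87, 128, 118, 180, 70, 70, 70, 70, 69, 67, 41, 21, 12, 11, 10]
0.03 [42, 40, 44, 113, 103, 111, 158, 182, 69, 69, 69, 70, 71, 68, 40, 27, 11, 12, 10]
0.04 [40, 42, 42, 152, 122, 106, 159, 65, 60, 35, 67, 51, 66, 32, 45, 27, 11, 13, 11]
```

Request:
apply_moves:
  motion:
    - [0.5,-1,0,-15,0,0,0]
    - [0.5,-1,0,-45,0,0,0]
    - [0.5,0,0,-80,0,0,0]
    - [0.5,10,0,-100,0,0,0]
    - [0.5,45,0,-100,0,0,0]
    - [0.5,85,0,-100,0,0,0]
    - [0.5,120,0,-100,0,0,0]
    - [0.5,148,0,-100,0,0,0]

```text
clock: 20.82
tool_pos: [0.5245, 0.0691, 0.3215]
eef_rot: [0.001, 0.731, 0.682, 0.003]
ft_force: [0.5, -0.7, 0.1]
finger_gap: 0.0429
grasp_force: 0.0
```

Request:
apply_moves:
  motion:
    - [0.5,0,0,0,0,0,0]
    - [0.5,0,0,0,0,0,0]

```text
clock: 20.98
tool_pos: [0.5245, 0.0684, 0.321]
eef_rot: [0.001, 0.73, 0.683, 0.002]
ft_force: [-0.5, -0.6, 0.3]
finger_gap: 0.0423
grasp_force: 0.0
```

```bash
python3 -c "
from h import *
lying(); zmap('side',ys=(-.04,-.03,.03,.04))
V=frame(Rs.apply([0,-1,0]),[0,0,-1]); plan((step(.138,0.001,.205),V)); print(get_state()['qpos'])
"
```

```text
z hist [ 52 257 246   0   0   0   0   0   0   0   0]
lying top face 458 x [0.00988055 0.01303242 0.08939326 0.09198575] y [-0.04215153 -0.03963664  0.04060298  0.04445463] ((50.86100769042969, 0.90606689453125), (88.02722930908203, 83.38262176513672), 89.60774993896484)
tcp in step [0.13886271 0.00059169 0.32093959]
x [-50 -40 -30 -20 -10   0  10  20  30  40  50  60  70  80  90 100 110 120 130]
-0.04 [42, 40, -1, -1, -1, -1, 66, 67, 67, 71, 67, 68, 66, 46, 32, 16, 11, 13, 11]
-0.03 [40, 40, 42, -1, -1, -1, 66, 69, 67, 69, 71, 70, 70, 67, 37, 31, 12, 13, 11]
0.03 [42, 40, -1, -1, -1, -1, 67, 68, 70, 68, 71, 72, 71, 68, 43, 25, 12, 12, 11]
0.04 [41, 41, 40, 41, 41, 30, 30, 38, 67, 42, 61, 65, 69, 33, 42, 26, 11, 11, 11]
d [ -0.4  -0.9 115.9] w [ 0.2 -0.1  0.1] rows 2.8
[ 0.12620294  0.31410083 -0.28882747  0.96364668  0.00096522  1.76679082]
```

Request:
apply_moves:
  motion:
    - [0.5,0,0,30,0,0,0]
    - [0.5,0,0,65,0,0,0]
    - [0.5,0,0,95,0,0,0]
    - [0.5,0,0,110,0,0,0]
    - [0.5,0,0,116,0,0,0]
    - [0.5,-12,0,116,0,0,0]
    - [0.5,-22,0,116,0,0,0]
    - [0.5,-29,0,116,0,0,0]

```text
clock: 21.75
tool_pos: [0.5236, 0.0365, 0.2062]
eef_rot: [0.002, 0.732, 0.681, 0.003]
ft_force: [0.4, 0.1, -0.3]
finger_gap: 0.0425
grasp_force: 0.0
```

Request:
apply_moves:
  motion:
    - [0.5,-2,0,0,0,0,0]
    - [0.5,-4,0,0,0,0,0]
    - [0.5,-6,0,0,0,0,0]
    - [0.5,-8,0,0,0,0,0]
    - [0.5,-9,0,0,0,0,0]
    - [0.5,-9,0,0,0,0,0]

```text
clock: 22.25
tool_pos: [0.5233, 0.0302, 0.2062]
eef_rot: [0.001, 0.731, 0.682, 0.004]
ft_force: [0.9, 4.7, 3.8]
finger_gap: 0.043
grasp_force: 2.5
```

```bash
python3 -c "
from h import *
lying()
"
```

```text
z hist [ 37 142 123   1   0   0   0   0   0   0   0]
lying top face 245 x [0.00641501 0.00824035 0.05161942 0.05759831] y [-0.04294536 -0.04114865  0.03937977  0.04423145] ((33.17444610595703, -0.24248504638671875), (54.092647552490234, 89.84298706054688), 0.12349463999271393)
tcp in step [ 0.10180999 -0.00099142  0.20612339]
```

Pushing in small steps until the force rises.

Request:
apply_moves:
  motion:
    - [0.5,-1,0,0,0,0,0]
    - [0.5,-2,0,0,0,0,0]
    - [0.5,-3,0,0,0,0,0]
    - [0.5,-3,0,0,0,0,0]

```text
clock: 22.63
tool_pos: [0.5231, 0.0273, 0.206]
eef_rot: [0.001, 0.731, 0.682, 0.004]
ft_force: [0.8, 5.9, 4.8]
finger_gap: 0.0427
grasp_force: 2.6
```

Request:
apply_moves:
  motion:
    - [0.5,-1,0,0,0,0,0]
    - [0.5,-2,0,0,0,0,0]
    - [0.5,-2,0,0,0,0,0]

```text
clock: 22.88
tool_pos: [0.5229, 0.0253, 0.206]
eef_rot: [0.001, 0.731, 0.682, 0.004]
ft_force: [0.2, 5.1, 3.5]
finger_gap: 0.0428
grasp_force: 2.6
```

Request:
apply_moves:
  motion:
    - [0.5,-1,0,0,0,0,0]
    - [0.5,-1.5,0,0,0,0,0]
    - [0.5,-1.5,0,0,0,0,0]

```text
clock: 23.13
tool_pos: [0.5228, 0.0241, 0.206]
eef_rot: [0.001, 0.731, 0.683, 0.005]
ft_force: [0.1, 6.2, 4.6]
finger_gap: 0.0425
grasp_force: 3.3
```

Request:
apply_moves:
  motion:
    - [0.5,-1,0,0,0,0,0]
    - [0.5,-1.5,0,0,0,0,0]
    - [0.5,-1.5,0,0,0,0,0]

```text
clock: 23.38
tool_pos: [0.523, 0.0235, 0.206]
eef_rot: [-0.0, 0.731, 0.683, 0.006]
ft_force: [0.8, 10.4, 4.0]
finger_gap: 0.0425
grasp_force: 5.4
```

Request:
apply_moves:
  motion:
    - [0.5,-1,0,0,0,0,0]
    - [0.5,-1,0,0,0,0,0]

```text
clock: 23.55
tool_pos: [0.523, 0.023, 0.2061]
eef_rot: [-0.001, 0.731, 0.683, 0.007]
ft_force: [1.9, 13.7, 3.3]
finger_gap: 0.0427
grasp_force: 6.8
```

Request:
apply_moves:
  motion:
    - [0.5,-1,0,0,0,0,0]
    - [0.5,-1,0,0,0,0,0]

```text
clock: 23.72
tool_pos: [0.523, 0.0227, 0.2061]
eef_rot: [-0.002, 0.731, 0.683, 0.008]
ft_force: [0.9, 16.2, 4.5]
finger_gap: 0.0427
grasp_force: 8.2
```

Request:
apply_moves:
  motion:
    - [0.5,-1.5,0,0,0,0,0]
    - [0.5,-1.5,0,0,0,0,0]
    - [0.5,-1.5,0,0,0,0,0]

```text
clock: 23.97
tool_pos: [0.523, 0.0222, 0.2063]
eef_rot: [-0.003, 0.73, 0.683, 0.009]
ft_force: [1.3, 20.8, 4.6]
finger_gap: 0.0427
grasp_force: 10.3
```

Request:
apply_moves:
  motion:
    - [0.5,3,0,0,0,0,0]
    - [0.5,10,0,0,0,0,0]
    - [0.5,30,0,0,0,0,0]
    - [0.5,40,0,-20,0,0,0]
    - [0.5,40,0,-60,0,0,0]
    - [0.5,40,0,-100,0,0,0]
    - [0.5,60,0,-120,0,0,0]
    - [0.5,60,0,-120,0,0,0]

```text
clock: 24.63
tool_pos: [0.5274, 0.0793, 0.3304]
eef_rot: [0.004, 0.731, 0.683, 0.007]
ft_force: [0.9, 0.0, 0.1]
finger_gap: 0.0428
grasp_force: 0.0
```

```bash
python3 -c "
from h import *
lying(); zmap('side',ys=(-.04,-.03,.03,.04)); print(get_state()['ft_force'])
c=cam('top');a=cv2.imread('pics/top0.png').astype(int);d=abs(c['img'][...,::-1].astype(int)-a).max(2)>50
for n,(u,v,w,h) in dict(bearing=(195,183,28,28),gear=(360,148,28,26),tape=(390,138,36,30),pliers=(430,155,22,55),can=(402,188,36,30)).items(): print(n,d[v:v+h,u:u+w].mean().round(3))
"
```

```text
z hist [ 48 275 227   0   0   0   0   0   0   0   0]
lying top face 470 x [0.00053833 0.00356757 0.0798641  0.08245368] y [-0.04300542 -0.0402925   0.04083865  0.04421233] ((41.58590316772461, 0.5518951416015625), (88.16834259033203, 83.07232666015625), 89.78926849365234)
tcp in step [ 0.1500319  -0.00063984  0.32774361]
x [-50 -40 -30 -20 -10   0  10  20  30  40  50  60  70  80  90 100 110 120 130]
-0.04 [42, -1, -1, -1, -1, 65, 69, 69, 69, 69, 67, 68, 44, 35, 26, 12, 13, 11, 11]
-0.03 [42, -1, -1, -1, -1, 66, 69, 70, 69, 69, 71, 69, 66, 41, 28, 12, 12, 11, 9]
0.03 [42, 43, -1, -1, -1, 66, 67, 70, 69, 72, 70, 69, 66, 33, 50, 12, 12, 11, 11]
0.04 [41, 39, 41, 41, 43, 36, 29, 46, 65, 36, 67, 66, 39, 32, 29, 12, 10, 12, 11]
[ 0.35910347 -0.32259355 -0.41401796]
bearing 0.0
gear 0.0
tape 0.0
pliers 0.0
can 0.0
```

Flush (foot at x≈0, square within 0.3°), flat, mid-width, and the bystanders have not moved. Handing in.

```bash
python3 -c "
from h import *
print(order.hand_in())"
```

```text
the job is handed in; nothing more can be done
None
```

The job is handed in at about 25 s: the housing lies flat on a broad face on the lower deck, foot square (within about 0.3°) and flush against the step, and the bystanders have not moved; after tipping it hung up on the step's edge at about 19°, so I nudged it off and it settled flat before the final push.

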